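# Lock the tablet stand's leg at its mark

## Robot

A 6-joint arm with a two-finger parallel gripper is mounted at the origin on the work surface. World frame = base frame: x ahead of the robot, y to its left, z up, the work surface at z = 0. Lengths are in m, angles in rad, forces in N, time in s.
With the tool pointing down it reaches from about 0.325 to 0.925 m from the base axis. Payload 3.1 kg.
Tool frame: the origin (TCP) lies on the front face of the gripper's body, between the roots of the fingers; the fingertips stand 73 mm ahead of it and the grasp point (between the pads) lies 54 mm ahead of it (bot.tcp_to_tips is the distance from the TCP to the fingertips, in m); x points along the fingers, z is the direction in which the jaws open and shut, and the axes are right-handed (so a half turn about x gives the same grasp; the last joint's range is limited). The gripper opens to 85 mm and grips with 20 to 120 N. Pads are 22 mm wide; open, the fingers measure 114 mm over their backs; the gripper's body (76 mm by 85 mm) begins 54 mm behind the grasp point. The pads swing forward as they close: fully open they stand 13 mm farther back than shut.
Start: joints at [1.103, 0.217, 1.613, -0, 1.311, -0.112], TCP at [0.218, 0.586, 0.304] pointing down, gripper open.
Joint ranges: [-2.75, 2.75], [-0.78, 2.1], [0.31, 2.55], [-1.13, 4.27], [0.13, 2.63], [-2.58, 2.58]. Speed limits (rad/s): [2.79, 2.79, 3.14, 3.14, 3.14, 3.14].

## Interface

Orientations are given as a rotation vector (axis times angle).
In Python, from cell import read_state, cams, bot, masks_of, landmark_of gives the robot as it stands. The module is installed in compiled form; this text tells all that it offers.
- The arm moves only by the tool move_arm, never from a script. Its argument "rows" is a list of rows, each a list of 7 numbers: the turn, a rotation vector about the tool's x, y, z in degrees, then the shift along the tool's x, y, z in mm, then the opening in per cent of the stroke, from 0 (shut) to 100 (fully open). A call has 1 to 8 rows; each row shifts and turns the pose as measured when the row begins, along the tool's axes as they then stand; what a row does not reach is not made up. A row lasts 1/8 s, in which the tool goes at most 62.5 mm and 10.7 degrees, less where a joint would pass 70% of its speed; a pose out of reach is approached as far as the arm can. A call is refused whole if a number of a shift passes 62.5 or a number of a turn 10.7, either way. A call with a gripper value outside its range is refused whole. The fingers move at their own pace and stop on an object; the grip force is fixed at half the most. Time passes only in rows, so rows that do not move let the fingers close. It gives the time, the measured TCP pose, the force and the opening at its end, in the units of the state.
- read_state(): the state, without advancing time (a new reading comes with each control period).
- cams.snapshot(name): name is "side" or "top" or "wrist"; returns a dict with "color" (400x640x3 uint8, blue, green, red), "camera_matrix" (3x3 intrinsics, pixels), "D" ([k1, k2, p1, p2, k3] as OpenCV has them; the pictures are not rectified), "rvec" (rotation vector, rad) and "tvec" (3), from world to camera coordinates, as OpenCV has them; the wrist camera has in their place "T_tool_cam" (4x4, takes a point from camera to tool coordinates, whose origin is the TCP and whose axes are the tool frame's). Camera axes: x right, y down, z forward; pixel columns grow to the right and rows downward; lengths in m; the calibration is good to about 2 mm. A picture is of the moment at which its call begins: read the wrist's pose just before it. There is no depth.
- bot.job_done(): hands the job in, once; it reports no verdict.
Trained networks look in the newest picture that a camera, given by its name, has taken for a name from the list of things; names that differ only in an ending like _2 or _b are one class to them, and where a whole thing is asked for, a point or a joint stands for the part that bears it (a point fixed in the world has none). Each returns a list of dicts, best first, with "score" (0 to 1); they miss things now and then, are a little off and sometimes report something else, mostly with a low value. They report only what shows in the picture. A call takes as long as a camera call.
- masks_of(camera, name): "pixels" (400x640 bool, what is visible of it) and "extent" ([left, top, width, height] in pixels, round what is visible of it).
- landmark_of(camera, name): "point" ([row, column] in pixels: a listed point, or the origin of a listed thing).
The state is a dict: "time": time; "joint_pos": joint angles; "joint_vel": joint speeds; "joint_torque": joint torques, N m; "tcp_pos": TCP position; "eef_rot": TCP orientation; "force": force on the tool from outside, world axes, zero at the start; "ft_torque": the same for the moment, N m; "finger_gap": finger opening in m.
Only numpy, scipy, OpenCV 4.12 (cv2) and the standard library are available. Lean on these libraries where they do the work, as an engineer would, in place of code of your own. Each camera call takes 0.05 s, during which the arm holds its last target. There are 200 camera calls.

## Task

Swing the tablet stand's lamp arm away from above the sliding leg, right round to its stop over the tablet. Then, with the red cam lever still open, draw the spring-loaded leg out until its white pointer is on the orange band, and squeeze the lever shut against the grip without letting the leg slip off the band. Finish still holding: keep the fingers pinching the shut lever and grip together with the leg on the band, the lamp clear, and the other things on the counter left alone.

Things in the scene. Friction and masses are not known exactly. Their poses are not given: they have to be found in the camera images.
- stand: Tablet stand, fixed; origin on the counter, z up. Dark channel 44 mm wide, 22 high, y = -210 to +175 mm, centred on x = 0; the leg slides out to the stand's +y. At the -y end a tablet leans on a rest (y = -250 to -170 mm, 135 high, 175 wide). At x = +140 mm, y = 0 the lamp's round post (18 mm thick, 215 high) on a foot 12 mm high.
- lamp_arm (a joint): Lamp arm, swings level about the post; rad. 0: reaches along the stand's -x, over the grip; grows as it swings to the stand's -y (counter-clockwise from above), stop at 1.5. Starts at -0.25 to 0.25. About 1 N friction at the knob; stays where left. Bar 16 mm wide, top 208 mm up; white lamp head 68 mm across, 215 mm from the hinge, underside 179 mm up.
- lamp_hinge (a point): Point on the lamp arm's hinge axis, at the bar's mid height (202 mm above the counter).
- knob (a point): Black round upright knob on the lamp arm, 18 mm in diameter, from the bar's top (208 mm) to 247 mm above the counter, 160 mm from the hinge axis; the point lies on its axis at 230 mm height. To be taken from above.
- leg (a joint): Sliding leg, travel in m: 0 is fully in, grows as it is drawn out towards the stand's +y, up to 0.11. A spring pulls it back in with about 4 N (fully in) to 6 N, plus 1 N friction, and draws it back whenever it is let go, so it must be held. The lever does not hold it for you.
- leg_head (a point): Grey T-shaped grip moving with the leg, axes as the stand's, this point on the counter under it. Stem x = -14 to +2, y = -34 to +30, z = 26 to 74 mm. Crossbar at its +y end: x = -59 to +59, y = 30 to 42, z = 33 to 73 mm. Open fingers lowered astride the stem (one each side in x) can push the crossbar's -y face to draw the leg out; closing them then pinches stem and lever.
- grip (a point): Pinch point on the grip: in the middle between the stem's -x face (x = -14 mm) and the shut lever's outer face (x = +14 mm), 28 mm apart; at y = +15 mm of the leg_head frame, 15 mm short of the crossbar's near face, 52 mm above the counter.
- pointer (a point): Tip of the white pointer that sticks out from the crossbar along +y, 68.5 mm ahead of the leg_head origin, just above the channel. It moves with the leg.
- length_mark (a point): Centre of the orange band across the channel, 10 mm wide along the stand's y; its axes are the stand's. The pointer is on the band when its tip is within 5 mm of this centre along y. It lies 45 to 90 mm beyond the pointer of the leg when fully in.
- cam_lever (a joint): Red cam lever beside the stem on its +x side, turning about a vertical pin at x = +9 mm, y = -34 mm of the leg_head frame; rad. 0: shut, flat along the stem; open it stands out towards +x by up to 0.5; it starts at 0.36 to 0.44. Stays where it is left; closing takes about 2 N at its tip.
- lever_tip (a point): Free end of the red lever bar, at mid height (54 mm above the counter). Bar 52 mm long from the pin to this point along its own +y, 9 mm thick, z = 37 to 71 mm. The tip stands about 30 mm from the grip's mid-plane (x = 0) when open.
- trivet: Round cork trivet, 230 mm across, 10 mm thick, on the counter at the robot's right; fixed.
- tumbler: Green glass tumbler, 68 mm across, 100 mm high, on the trivet; origin under its centre. Leave alone.
- measuring_cup: Stainless measuring cup, 68 mm across, 45 mm high with a 60 mm handle, on the trivet; origin under its centre. Leave alone.
- spatula: Teal spatula 200 mm long lying on the trivet; origin under its centre. Leave alone.
- ramekin0: White ceramic ramekin, 84 mm across, 45 mm high, in the acrylic cabinet (220 mm wide, 170 mm deep, 200 mm high) at the left. Leave alone.
- ramekin1: The other white ramekin in the cabinet. Leave alone.
- honey_jar: Amber jar, 64 mm across, 95 mm high, on the counter at the back right; origin under its centre. Leave alone.

How it is judged:
By the outcome, as a careful person would: the job done as asked, in the order asked, and still so for the second after the job is handed in, while the arm keeps its last pose, push and grip.
It also fails if it takes over 48 s, if anything falls off the work surface, if the arm or the gripper's body presses on something with over 40 N, if the wrist force passes 120 N, or if a joint passes its speed limit or range.

## Working session

There is one attempt and no reset: what is moved stays moved. The work goes in short steps, Python scripts to look and compute and a tool call to move; the robot and the scene stay as the last step left them, time stands still between calls to the robot, and variables do not carry over. Pictures are saved under pics/ and viewed, about 8 in all and at most 12, crops included, and the job is handed in when it is done.

Besides the shell and the picture viewer there is one more tool, called after "Request:" as name(argument=value, ...) on one line, values as JSON. move_arm: Moves the arm, as the interface text tells. Its arguments: {"type":"object","properties":{"rows":{"type":"array","items":{"type":"array","items":{"type":"number"}}}},"required":["rows"]}

```bash
mkdir -p pics; cat > h.py <<'E'
import numpy as np, cv2
from cell import read_state, cams, bot, masks_of, landmark_of
from scipy.spatial.transform import Rotation as R
def cam(name):
    st=read_state(); s=cams.snapshot(name)
    if name=="wrist":
        T=np.eye(4);T[:3,:3]=R.from_rotvec(st["eef_rot"]).as_matrix();T[:3,3]=st["tcp_pos"]
        W=np.linalg.inv(T@s["T_tool_cam"])
    else:
        W=np.eye(4);W[:3,:3]=cv2.Rodrigues(np.array(s["rvec"],float))[0];W[:3,3]=np.ravel(s["tvec"])
    s["W"]=W; return s
def ray(s,rc):
    u=cv2.undistortPoints(np.array([[[rc[1],rc[0]]]],float),s["camera_matrix"],np.array(s["D"],float))[0,0]
    Rm=s["W"][:3,:3]; o=-Rm.T@s["W"][:3,3]; d=Rm.T@np.array([u[0],u[1],1]); return o,d/np.linalg.norm(d)
def atz(s,rc,z):
    o,d=ray(s,rc); return o+d*(z-o[2])/d[2]
def tri(rs):
    A=np.zeros((3,3));b=np.zeros(3)
    for o,d in rs:
        P=np.eye(3)-np.outer(d,d);A+=P;b+=P@o
    x=np.linalg.solve(A,b); return x,[np.linalg.norm((np.eye(3)-np.outer(d,d))@(x-o))*1000 for o,d in rs]
def proj(s,p):
    rv=cv2.Rodrigues(s["W"][:3,:3])[0]
    q=cv2.projectPoints(np.array([p],float),rv,s["W"][:3,3],s["camera_matrix"],np.array(s["D"],float))[0][0,0]; return q[::-1]
E
cat > m.py <<'E'
from h import *
np.set_printoptions(precision=4,suppress=True)
S={c:cam(c) for c in("side","top","wrist")}
print(read_state())
for c in S: cv2.imwrite(f"pics/{c}0.png",S[c]["color"])
for n in "stand lamp_hinge knob leg_head grip pointer length_mark lever_tip tumbler honey_jar measuring_cup".split():
    rs=[]
    for c in S:
        L=landmark_of(c,n)
        if L:
            print(n,c,np.round(L[0]["point"],1),round(L[0]["score"],2))
            if L[0]["score"]>.4: rs.append(ray(S[c],L[0]["point"]))
    if len(rs)>1: print("   ",*tri(rs))
E
python3 m.py; python3 -c "
import cv2,numpy as np
a=cv2.imread('pics/side0.png');b=cv2.imread('pics/top0.png')
cv2.imwrite('pics/st0.png',cv2.resize(np.vstack([a,b]),(480,600)))"
```

```text
{'time': 0.15, 'joint_pos': array([ 1.1028,  0.2176,  1.6146, -0.    ,  1.3113, -0.1122]), 'joint_vel': array([ 0.001 , -0.0004, -0.0043, -0.0003, -0.0019, -0.0015]), 'joint_torque': array([ -0.001 , -39.7452, -30.4415,  -0.0003,   0.0059,  -0.    ]), 'tcp_pos': array([0.2174, 0.5854, 0.3028]), 'eef_rot': array([-0.9443,  1.3585,  0.9427]), 'force': array([-1.0323, -1.3978, -0.0993]), 'ft_torque': array([-0.0061, -0.0441, -0.0401]), 'finger_gap': 0.08557288292096488}
stand side [241.2 315.2] 0.86
stand top [204.7 321.3] 0.66
    [ 0.5021 -0.0036 -0.0105] [np.float64(2.7820629745369168), np.float64(2.782062974536839)]
lamp_hinge side [184.1 347.4] 0.79
lamp_hinge top [161.2 328.7] 0.91
    [ 0.6333 -0.0325  0.2037] [np.float64(8.462873524777816), np.float64(8.462873524777725)]
knob side [189.4 311.9] 0.85
knob top [204.8 325.8] 0.64
    [ 0.4703 -0.0191  0.2374] [np.float64(7.100068110079705), np.float64(7.100068110079834)]
leg_head side [241.1 313.3] 0.88
leg_head top [205.3 322.7] 0.67
    [ 0.4953 -0.0066 -0.0044] [np.float64(1.4486672322535081), np.float64(1.4486672322534913)]
gri
[... 163 characters left out ...]
857473101168374)]
length_mark top [195.7 283.8] 0.44
lever_tip side [241.2 316.5] 0.62
lever_tip top [196.  318.1] 0.5
    [ 0.5343  0.0136 -0.0336] [np.float64(5.271789337935366), np.float64(5.271789337935396)]
tumbler side [327.6 407.3] 0.56
tumbler top [230.  456.2] 0.51
    [ 0.3956 -0.5381  0.0109] [np.float64(3.7664923255378047), np.float64(3.7664923255376634)]
honey_jar side [274.1 431.6] 0.75
honey_jar top [160.3 424.8] 0.66
    [ 0.6801 -0.4257 -0.0119] [np.float64(1.3091525314505024), np.float64(1.3091525314505257)]
measuring_cup side [313.6 426.9] 0.92
measuring_cup top [207.6 456.6] 0.57
    [ 0.4843 -0.5432  0.013 ] [np.float64(3.2014130352803543), np.float64(3.201413035280452)]
```

```bash
python3 -c "
import cv2,numpy as np
a=cv2.imread('pics/side0.png');b=cv2.imread('pics/top0.png')
f=lambda i,r,c,h,w:cv2.resize(i[r:r+h,c:c+w],(800,300),interpolation=cv2.INTER_CUBIC)
cv2.imwrite('pics/z0.png',np.vstack([f(a,130,180,120,320),f(b,140,220,90,240)]))"
```

```text
(no output)
```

View pics/st0.png

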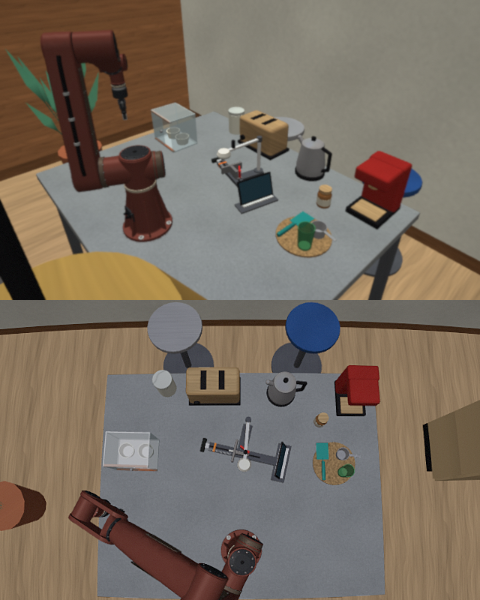

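View pics/z0.png

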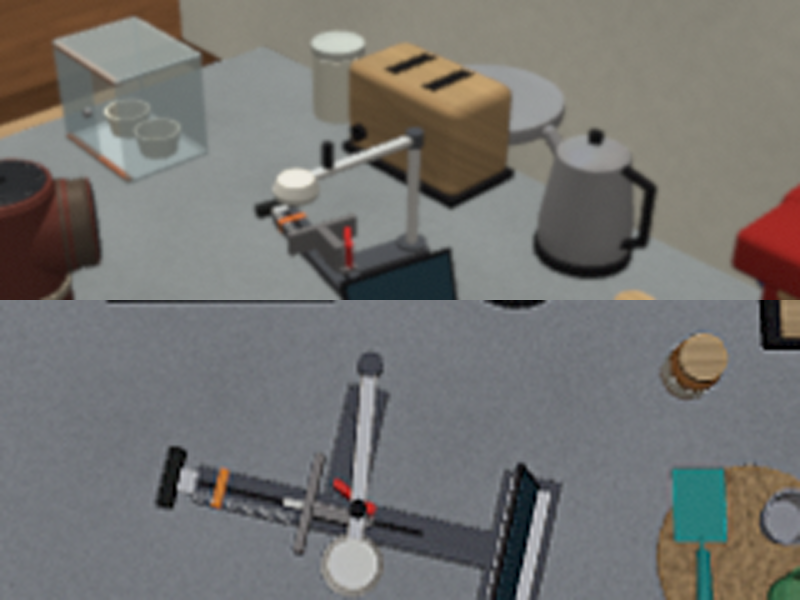

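The side view shows the lamp arm over the red lever. In the top view the stand lies roughly along world y, yawed about -14°. The knob is near (202,327), the hinge near (161,329) and the band near (196,286). Next I need the tool axes so I can move the wrist camera closer.

```bash
cat > goto.py <<'E'
from h import *
np.set_printoptions(precision=1,suppress=True)
def plan(p,yaw):
    """tool down, jaw axis z along world direction at angle yaw (deg, mod 180); print turn (deg) and shift (mm) in current tool axes"""
    st=read_state(); M=R.from_rotvec(st["eef_rot"]).as_matrix()
    best=None
    for k in (0,180):
        a=np.radians(yaw+k); z=np.array([np.cos(a),np.sin(a),0]);x=np.array([0,0,-1.]);T=np.c_[x,np.cross(z,x),z]
        v=np.degrees(R.from_matrix(M.T@T).as_rotvec())
        if best is None or np.linalg.norm(v)<np.linalg.norm(best[0]): best=(v,T)
    d=np.array(p)-st["tcp_pos"]
    print("t %.2f"%st["time"],"turn",best[0],"shift now-axes",M.T@d*1000,"shift after-turn axes",best[1].T@d*1000,"gap %.1f"%(st["finger_gap"]*1000),"q6 %.2f"%st["joint_pos"][5],"tcp",st["tcp_pos"]*1000,"F",st["force"])
E
python3 - <<'E'
from goto import *
st=read_state();print(R.from_rotvec(st["eef_rot"]).as_matrix());s=cam("wrist");print(s["T_tool_cam"],s["camera_matrix"])
plan([0.45,0.02,0.42],-14)
E
```

```text
[[-0.  -0.9  0.3]
 [ 0.   0.3  0.9]
 [-1.   0.  -0. ]]
[[ 0.  -0.3  1.  -0.1]
 [ 0.  -1.  -0.3  0.1]
 [ 1.   0.  -0.  -0. ]
 [ 0.   0.   0.   1. ]] [[310.8   0.  326.4]
 [  0.  310.8 200.3]
 [  0.    0.    1. ]]
t 1.85 turn [83.6  0.  -0. ] shift now-axes [-116.1 -414.9 -449.5] shift after-turn axes [-116.1 -492.9  362.3] gap 85.6 q6 -0.11 tcp [217.7 585.9 303.9] F [0.4 0.2 0.4]
```

Request:
move_arm(rows=[[0,0,0,-20,-38,-42,100],[0,0,0,-20,-38,-42,100],[0,0,0,-15,-40,-43,100],[0,0,0,-12,-40,-43,100],[0,0,0,-12,-40,-43,100],[0,0,0,-12,-40,-43,100],[0,0,0,-12,-40,-43,100],[0,0,0,-12,-40,-43,100]])

```text
time: 2.85
tcp_pos: [0.3988, 0.1464, 0.4222]
eef_rot: [-0.953, 1.35, 0.946]
force: [1.2, 0.2, 0.3]
finger_gap: 0.0852
```

Request:
move_arm(rows=[[10.5,0,0,0,-40,-43,100],[10.5,0,0,0,-20,-22,100],[10.5,0,0,0,0,0,100],[10.5,0,0,0,0,0,100],[10.5,0,0,0,0,0,100],[10.5,0,0,0,0,0,100],[10.5,0,0,0,0,0,100],[10.5,0,0,0,0,0,100]])

```text
time: 3.85
tcp_pos: [0.4296, 0.0551, 0.4258]
eef_rot: [0.217, 1.546, -0.218]
force: [-0.5, -0.4, 0.5]
finger_gap: 0.085
```

```bash
sed -i 's/0.png/1.png/' m.py; python3 m.py | grep -v -e tumbler -e honey -e cup; python3 -c "
from goto import *
plan([0.45,0.02,0.42],-14)"
```

```text
{'time': 4.0, 'joint_pos': array([-0.0337, -0.2947,  1.8838, -0.0016,  1.5392,  0.2346]), 'joint_vel': array([ 0.0016,  0.0022, -0.0003,  0.0003, -0.0006, -0.0167]), 'joint_torque': array([ -0.0086, -19.9169, -32.4041,  -0.0065,  -0.048 ,   0.1602]), 'tcp_pos': array([0.4297, 0.0552, 0.4258]), 'eef_rot': array([ 0.21  ,  1.5472, -0.2104]), 'force': array([-0.4049, -0.2685,  0.309 ]), 'ft_torque': array([-0.0734,  0.0002, -0.006 ]), 'finger_gap': 0.08503830718904759}
stand side [240.9 313.3] 0.97
stand top [202.1 323.4] 0.94
stand wrist [176.9 372.2] 0.85
    [ 0.5009 -0.0062 -0.0055] [np.float64(5.49439381637477), np.float64(9.425985800545238), np.float64(4.107595513782457)]
lamp_hinge side [185.2 343.6] 0.88
lamp_hinge top [160.3 328.7] 0.94
lamp_hinge wrist [212.2 541. ] 0.7
    [ 0.6303 -0.0288  0.203 ] [np.float64(2.4799315709161083), np.float64(1.580012727121736), np.float64(3.177150725206356)]
knob side [191.5 312. ] 0.95
knob top [203.4 324.9] 0.82
knob wrist [252.4 387.4] 0.86
    [ 0.4735 -0.0173  0.2281] [np.float64(6.036735392750181), np.float64(5.906244201198473), np.floa
[... 680 characters left out ...]
 np.float64(2.1595163623506815)]
lever_tip side [224.1 315.4] 0.46
lever_tip top [159.6 329.6] 0.29
lever_tip wrist [177.1 399.6] 0.83
    [0.523  0.0046 0.0589] [np.float64(6.539473882929115), np.float64(6.539473882929234)]
    [ 0.3891 -0.5338  0.0058] [np.float64(7.637896037501992), np.float64(7.637896037502034)]
    [ 0.6489 -0.2911 -0.0956] [np.float64(132.00370643279993), np.float64(156.7930260609955), np.float64(281.2012893636839)]
    [ 0.4866 -0.5414  0.0254] [np.float64(0.5859109298311459), np.float64(0.5859109298310425)]
t 5.65 turn [-1.5  0.7 -0.1] shift now-axes [  6.  -28.5  28.9] shift after-turn axes [  5.7 -29.2  28.2] gap 85.1 q6 0.24 tcp [429.7  55.2 425.7] F [0.1 0.7 0.3]
```

View pics/wrist1.png

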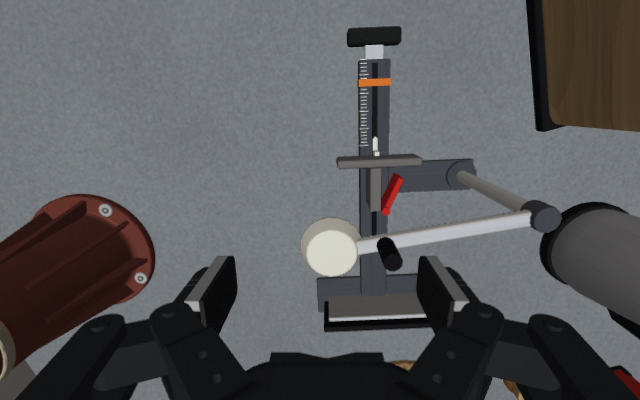

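The wrist view has the knob at (252,387), the hinge at (212,541), the pointer tip at (137,375) and the band at (83,375). The open lever runs between (210,386) and (178,400). All of this agrees with the networks.

```bash
python3 - <<'E'
from goto import *
s=cam("wrist")
f=lambda rc,z:atz(s,rc,z)*1000
k=f([252.4,387.4],.23);h=f([212.2,541],.202)
print("knob",k,"base",f([266,393],.208),"hinge",h,np.linalg.norm((k-h)[:2]))
b=f([83,375],.022);p=f([137.5,375.5],.026);print("band",b,"pointer",p)
a=f([163,338],.073);c=f([161,420],.073);print("crossbar",a,c,np.linalg.norm(a-c))
print("band ends",f([83.5,359],.022),f([82,391],.022))
print("channel L edge",f([65,359.5],.022),f([145,359.5],.022))
plan([k[0]/1000,k[1]/1000,.33],-14)
E
```

```text
knob [471.5 -17.7 230. ] base [475.8 -46.7 208. ] hinge [633.9 -31.9 202. ] 162.95489802476177
band [529.1 135.5  22. ] pointer [512.1  60.7  26. ]
crossbar [448.3  47.6  73. ] [557.8  19.9  73. ] 112.96498316085308
band ends [506.8 140.9  22. ] [551.6 130.7  22. ]
channel L edge [513.4 164.5  22. ] [486.8  55.7  22. ]
t 5.70 turn [-1.5  0.7 -0.1] shift now-axes [ 96.3 -59.1  58.6] shift after-turn axes [ 95.7 -60.6  58.2] gap 85.3 q6 0.24 tcp [429.7  55.2 425.7] F [-0.4  0.7  0.8]
```

Request:
move_arm(rows=[[0,0,0,30,-20,20,100],[0,0,0,30,-20,20,100],[0,0.5,0,30,-19,19,100],[-10.5,0,0,0,0,0,100],[0,0,0,0,0,0,60]])

```text
time: 6.32
tcp_pos: [0.4741, -0.0196, 0.3351]
eef_rot: [0.067, 1.562, -0.065]
force: [-0.3, 0.1, 0.6]
finger_gap: 0.0696
```

```bash
python3 - <<'E'
from goto import *
s=cam("wrist");cv2.imwrite("pics/w2.png",s["color"])
for n,z in(("knob",.23),("lamp_hinge",.202)):
    L=landmark_of("wrist",n)
    if L: print(n,L[0]["point"],L[0]["score"],atz(s,L[0]["point"],z)*1000)
plan([.4715,-.0177,.29],-5)
E
```

```text
knob [93.6, 353.5] 0.67 [495.5  59.7 230. ]
lamp_hinge [216.9, 551.0] 0.78 [631.7 -32.9 202. ]
t 6.47 turn [ 0.2  0.5 -0.1] shift now-axes [45.6  1.1 -3.1] shift after-turn axes [45.6  1.2 -2.7] gap 51.1 q6 -0.11 tcp [474.  -19.1 335.6] F [-0.9 -0.2 -0.2]
```

View pics/w2.png

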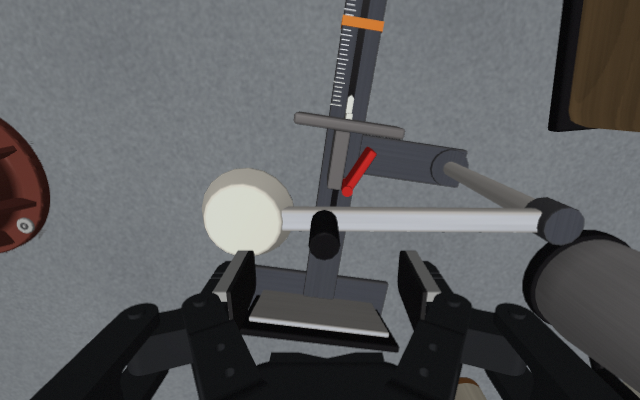

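The network's "knob" here is actually the pointer, at (98,350). The real knob is at (217–245, 324), with its top near row 242.

```bash
python3 - <<'E'
from goto import *
s=cam("wrist")
f=lambda rc,z:atz(s,rc,z)*1000
print("top",f([244,324.5],.247),"base",f([217,325.5],.208),"mid",f([232,325],.23))
print("band",f([23,363],.022),"ptr",f([97,350.5],.026),"bar line",f([218,300],.208),f([220,520],.208))
print("crossbar",f([116,295],.073),f([131,404],.073))
E
```

```text
top [473.2 -18.3 247. ] base [474.2 -16.8 208. ] mid [473.6 -18.3 230. ]
band [529.7 137.5  22. ] ptr [510.9  61.2  26. ] bar line [456.9 -16.  208. ] [606.7 -30.5 208. ]
crossbar [448.7  46.8  73. ] [561.   22.1  73. ]
```

Request:
move_arm(rows=[[0,0.5,0,25,1,0,60],[0,0,0,21,0,0,60],[0,0,0,0,0,0,15],[0,0,0,0,0,0,10],[0,0,0,0,0,0,10],[0,0,0,0,0,0,10]])

```text
time: 7.28
tcp_pos: [0.4736, -0.0169, 0.293]
eef_rot: [0.066, 1.57, -0.067]
force: [1.5, -1.3, -5.1]
finger_gap: 0.0163
```

Request:
move_arm(rows=[[-4,0,0,0,-11,0.5,5],[-8,0,0,0,-22,1.5,5],[-8,0,0,0,-22,1.5,5],[-8,0,0,0,-22,1.5,5]])

```text
time: 7.78
tcp_pos: [0.4839, -0.093, 0.293]
eef_rot: [-0.327, 1.552, 0.33]
force: [-1.0, -0.4, -3.2]
finger_gap: 0.016
```

```bash
cat > sw.py <<'E'
from goto import *
st=read_state();t=st["tcp_pos"]*1000;h=np.array([632.5,-32.5]);d=t[:2]-h
a=np.degrees(np.arctan2(d[1],d[0]))%360
M=R.from_rotvec(st["eef_rot"]).as_matrix()
print("radius",np.hypot(*d),"q deg",a-166.4,"tool z yaw",np.degrees(np.arctan2(M[1,2],M[0,2])),"tilt",M[2],t,st["force"],st["finger_gap"],st["joint_pos"])
E
python3 sw.py
```

```text
radius 160.4490836974212 q deg 35.74892705575991 tool z yaw 23.978273842275957 tilt [-1.  0. -0.] [483.9 -93.  293. ] [-1.  -0.4 -3.2] 0.01598909015231447 [-0.3 -0.1  1.9 -0.   1.3 -0.7]
```

Request:
move_arm(rows=[[-8,0,0,0,-22,1.5,5],[-8,0,0,0,-22,1.5,5],[-8,0,0,0,-22,1.5,5],[-8,0,0,0,-22,1.5,5],[-8,0,0,0,-22,1.5,5],[-7,0,0,0,-20,1.5,5]])

```text
time: 8.52
tcp_pos: [0.5787, -0.1851, 0.293]
eef_rot: [-0.974, 1.352, 0.977]
force: [-1.4, 1.2, -1.3]
finger_gap: 0.0162
```

```bash
python3 sw.py
```

```text
radius 161.75853088436088 q deg 84.18887449838891 tool z yaw 71.977395643593 tilt [-1.  0. -0.] [ 578.7 -185.1  293. ] [-1.4  1.2 -1.3] 0.016186544993146645 [-0.4  0.2  1.7 -0.   1.3 -1.7]
```

Nearly at the stop. I'll press a bit further to feel it.

Request:
move_arm(rows=[[-1,0,0,0,-4,0,5],[0,0,0,0,-4,0,5],[0,0,0,0,-3,0,5]])

```text
time: 8.9
tcp_pos: [0.5842, -0.1869, 0.2931]
eef_rot: [-0.973, 1.359, 1.004]
force: [-8.6, 0.7, 1.0]
finger_gap: 0.0161
```

```bash
python3 sw.py
```

```text
radius 161.75482411134246 q deg 86.21521751963215 tool z yaw 72.82209238626483 tilt [-1.  0. -0.] [ 584.2 -186.9  293.1] [-8.6  0.7  1. ] 0.016104728443604697 [-0.4  0.2  1.6 -0.   1.3 -1.7]
```

The arm is at its stop, resisting with about 8.6 N. Now release and lift.

Request:
move_arm(rows=[[0,0,0,0,0,0,40],[0,0,0,0,0,0,50],[0,0,0,0,0,0,60],[0,0,0,-40,0,0,60],[0,0,0,-40,0,0,100]])

```text
time: 9.52
tcp_pos: [0.5853, -0.1857, 0.373]
eef_rot: [-0.969, 1.36, 1.004]
force: [0.6, -0.6, -0.5]
finger_gap: 0.0677
```

```bash
python3 -c "
from goto import *
plan([.4973,.0022,.20],-13.6)"
```

```text
t 9.53 turn [86.2 -1.6 -1.1] shift now-axes [176.2 134.8 154.1] shift after-turn axes [ 173.   161.9 -129.7] gap 67.7 q6 -1.68 tcp [ 585.3 -185.7  373. ] F [ 0.6 -0.6 -0.5]
```

Request:
move_arm(rows=[[0,0,0,0,27,31,100],[0,0,0,0,27,31,100],[0,0,0,0,27,31,100],[0,0,0,0,27,31,100],[0,0,0,0,27,31,100]])

```text
time: 10.15
tcp_pos: [0.5049, 0.0046, 0.3832]
eef_rot: [-0.975, 1.351, 0.985]
force: [-0.1, 0.5, 0.4]
finger_gap: 0.0854
```

Request:
move_arm(rows=[[10.6,0,0,10,0,0,100],[10.6,0,0,10,0,0,100],[10.6,0,0,10,0,0,100],[10.6,0,0,10,0,0,100],[10.6,0,0,10,0,0,100],[10.6,0,0,10,0,0,100],[10.6,0,0,10,0,0,100],[10.6,0,0,10,0,0,100]])

```text
time: 11.15
tcp_pos: [0.5057, 0.0085, 0.3073]
eef_rot: [0.189, 1.558, -0.191]
force: [-0.7, 0.1, 0.6]
finger_gap: 0.0854
```

```bash
python3 - <<'E'
from goto import *
plan([.4973,.0022,.20],-13.6)
s=cam("wrist");cv2.imwrite("pics/w3.png",s["color"])
for n,z in(("grip",.052),("lever_tip",.054),("pointer",.026),("length_mark",.022),("leg_head",0)):
    L=landmark_of("wrist",n)
    if L: print(n,np.array(L[0]["point"]),round(L[0]["score"],2),atz(s,L[0]["point"],z)*1000)
E
```

```text
t 11.15 turn [-0.3  0.2  0.1] shift now-axes [107.3  -8.   -7.1] shift after-turn axes [107.3  -8.1  -6.7] gap 85.4 q6 0.12 tcp [505.7   8.5 307.3] F [-0.7  0.1  0.6]
grip [180.6 319.5] 0.62 [498.    6.2  52. ]
lever_tip [177.4 348.7] 0.79 [529.2   2.6  54. ]
pointer [123.6 319.6] 0.89 [512.   62.5  26. ]
length_mark [ 48.4 319.9] 0.66 [530.9 136.   22. ]
```

View pics/w3.png

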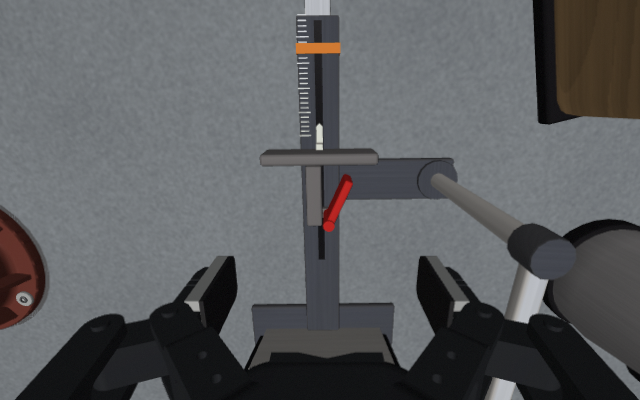

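The wrist view shows the lamp arm swung away and the stem at (190,313). The lever tip is at (180,348), the pointer at (124,320) and the band at (48,319). The tool is aligned with the stand, so I'll lower astride the stem.

Request:
move_arm(rows=[[0,0,0,50,-8,-7,100],[0,0,0,50,0,0,100],[0,0,0,30,0,0,100]])

```text
time: 11.82
tcp_pos: [0.5032, 0.0011, 0.1818]
eef_rot: [0.177, 1.543, -0.181]
force: [-0.3, 0.4, 0.1]
finger_gap: 0.0858
```

```bash
python3 - <<'E'
from goto import *
plan([.4973,.0022,.105],-13.6)
s=cam("wrist");cv2.imwrite("pics/w4.png",s["color"])
for n,z in(("grip",.052),("lever_tip",.054),("pointer",.026),("length_mark",.022)):
    L=landmark_of("wrist",n)
    if L: print(n,np.array(L[0]["point"]),round(L[0]["score"],2),atz(s,L[0]["point"],z)*1000)
E
```

```text
t 11.82 turn [ 0.5  1.2 -0. ] shift now-axes [76.7 -0.3 -7.5] shift after-turn axes [76.8 -0.3 -6. ] gap 85.8 q6 0.09 tcp [503.2   1.1 181.8] F [-0.3  0.4  0.1]
grip [206.7 313.1] 0.76 [498.4  11.2  52. ]
lever_tip [211.7 359.1] 0.74 [528.    1.2  54. ]
pointer [121.8 311.5] 0.63 [509.8  64.4  26. ]
length_mark [  2.4 314.2] 0.74 [529.4 136.8  22. ]
```

View pics/w4.png

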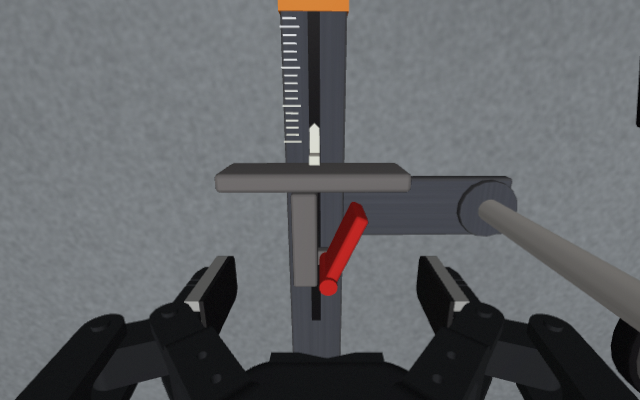

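Astride cleanly, and the lever has room on both sides. Lowering the rest of the way.

Request:
move_arm(rows=[[0.5,1.2,0,0,0,-6,100],[0,0,0,30,0,0,100],[0,0,0,30,0,0,100],[0,0,0,15,0,0,100]])

```text
time: 12.58
tcp_pos: [0.5064, 0.0018, 0.118]
eef_rot: [0.187, 1.543, -0.186]
force: [0.0, 1.0, 0.1]
finger_gap: 0.0852
```

```bash
cat > lp.py <<'E'
from goto import *
st=read_state();c,s=np.cos(np.radians(-13.6)),np.sin(np.radians(-13.6))
B=np.array([[c,s],[-s,c]])
print("rel to initial leg_head (x,y):",B@(st["tcp_pos"][:2]*1000-[495.4,-5.6]),"F stand",B@st["force"][:2])
plan([.4973,.0022,.105],-13.6)
E
python3 lp.py
```

```text
rel to initial leg_head (x,y): [8.9 9.7] F stand [-0.2  0.9]
t 12.57 turn [-0.   1.1 -0.2] shift now-axes [12.8 -1.8 -9.2] shift after-turn axes [13.  -1.7 -8.9] gap 85.2 q6 0.10 tcp [506.4   1.8 118. ] F [0.  1.  0.1]
```

Request:
move_arm(rows=[[0,1.1,0,0,-2,-9,100],[0,0,0,0,0,0,100]])

```text
time: 12.82
tcp_pos: [0.497, 0.0019, 0.1189]
eef_rot: [0.189, 1.563, -0.185]
force: [-0.3, -0.1, -1.6]
finger_gap: 0.0854
```

```bash
python3 lp.py
```

```text
rel to initial leg_head (x,y): [-0.2  7.7] F stand [-0.3 -0.2]
t 12.82 turn [-0.  -0.  -0.2] shift now-axes [13.9  0.3  0.2] shift after-turn axes [13.9  0.3  0.2] gap 85.4 q6 0.10 tcp [497.    1.9 118.9] F [-0.3 -0.1 -1.6]
```

Request:
move_arm(rows=[[0,0,0,14,0,0,100],[0,0,0,0,0,0,100],[0,0,0,0,8,0,100],[0,0,0,0,8,0,100],[0,0,0,0,0,0,100]])

```text
time: 13.45
tcp_pos: [0.5023, 0.0175, 0.106]
eef_rot: [0.185, 1.56, -0.185]
force: [-1.0, -3.4, -0.9]
finger_gap: 0.0856
```

```bash
python3 lp.py
```

```text
rel to initial leg_head (x,y): [ 1.3 24. ] F stand [-0.1 -3.6]
t 13.45 turn [ 0.1  0.2 -0. ] shift now-axes [  1.  -16.   -1.3] shift after-turn axes [  1.  -16.   -1.3] gap 85.6 q6 0.13 tcp [502.3  17.5 106. ] F [-1.  -3.4 -0.9]
```

Request:
move_arm(rows=[[0,0,0,0,10,-1,100],[0,0,0,0,12,0,100],[0,0,0,0,12,0,100],[0,0,0,0,12,0,100],[0,0,0,0,10,0,100],[0,0,0,0,0,0,100]])

```text
time: 14.2
tcp_pos: [0.5142, 0.068, 0.1063]
eef_rot: [0.169, 1.561, -0.192]
force: [-0.7, -3.8, 1.1]
finger_gap: 0.0853
```

```bash
python3 - <<'E'
exec(open("lp.py").read())
s=cam("wrist");cv2.imwrite("pics/w5.png",s["color"])
for n,z in(("lever_tip",.054),("pointer",.026),("length_mark",.022)):
    L=landmark_of("wrist",n)
    if L: print(n,np.array(L[0]["point"]),round(L[0]["score"],2),atz(s,L[0]["point"],z)*1000)
E
```

```text
rel to initial leg_head (x,y): [ 1. 76.] F stand [ 0.2 -3.9]
t 14.20 turn [0.4 0.2 0.8] shift now-axes [  2.2 -67.9  -1.5] shift after-turn axes [  1.3 -67.9  -1. ] gap 85.3 q6 0.24 tcp [514.2  68.  106.3] F [-0.7 -3.8  1.1]
lever_tip [293.2 389.8] 0.55 [540.3  54.   54. ]
pointer [161.6 324.5] 0.58 [523.9 114.5  26. ]
length_mark [113.1 322.3] 0.89 [528.1 136.6  22. ]
```

View pics/w5.png

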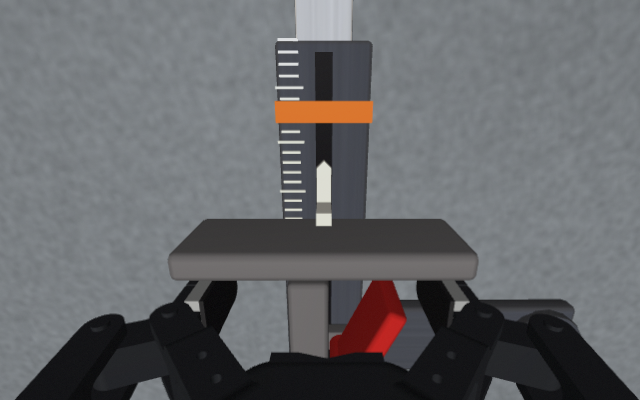

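The pointer tip at (160,324) is about 22 mm short of the band centre at (112,322). The lever is still open and the fingers are on the crossbar.

Request:
move_arm(rows=[[0,0,0,0,10,-1,100],[0,0,0.8,0,10,0,100],[0,0,0,0,3,0,100],[0,0,0,0,0,0,100],[0,0,0,0,0,0,100]])

```text
time: 15.02
tcp_pos: [0.5186, 0.0869, 0.1062]
eef_rot: [0.177, 1.559, -0.186]
force: [-1.5, -4.7, 1.0]
finger_gap: 0.0856
```

```bash
cat > pm.py <<'E'
exec(open("lp.py").read())
import sys
s=cam("wrist");I=s["color"];cv2.imwrite("pics/%s.png"%sys.argv[1],I)
u=np.array([.235,.972,0])
hsv=cv2.cvtColor(I,cv2.COLOR_BGR2HSV)
for n,z in(("pointer",.026),("length_mark",.022),("lever_tip",.054)):
    L=landmark_of("wrist",n)
    if L: print(n,np.array(L[0]["point"]),round(L[0]["score"],2),"along y: %.1f"%(u@atz(s,L[0]["point"],z)*1000))
m=cv2.inRange(hsv,(5,150,120),(20,255,255))[:300]; r,c=np.nonzero(m); print("orange rows",r.min(),r.max(),"cols",c.min(),c.max(),"edges along y",[u@atz(s,[q,(c.min()+c.max())/2],.022)*1000 for q in(r.min(),r.max())])
E
python3 pm.py w6
```

```text
rel to initial leg_head (x,y): [ 0.8 95.3] F stand [-0.3 -4.9]
t 15.03 turn [0.4 0.3 0.3] shift now-axes [  1.7 -87.3  -1.3] shift after-turn axes [  1.2 -87.3  -0.8] gap 85.6 q6 0.27 tcp [518.6  86.9 106.2] F [-1.5 -4.7  1. ]
pointer [158.9 322. ] 0.93 along y: 255.8
length_mark [153.9 323.5] 0.78 along y: 257.5
lever_tip [293.7 387.9] 0.66 along y: 199.1
orange rows 143 164 cols 277 370 edges along y [np.float64(262.90109852169235), np.float64(252.47950071717483)]
```

View pics/w6.png

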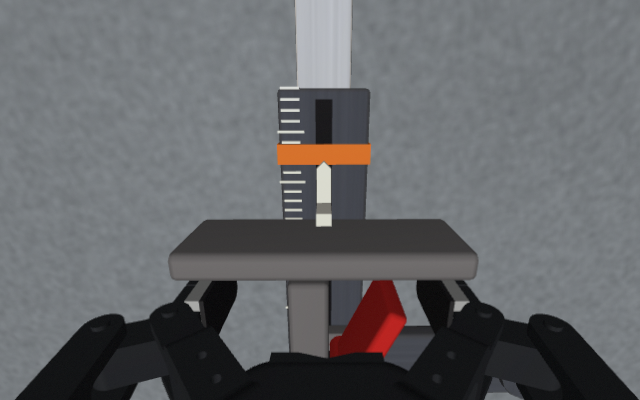

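The tip at row 161.5 is just inside the near edge of the band (rows 143–164). It needs about 3–4 mm more.

Request:
move_arm(rows=[[0,0,0,0,4,-0.5,100],[0,0,0,0,0.5,0,100],[0,0,0,0,0,0,100]])

```text
time: 15.6
tcp_pos: [0.5193, 0.0903, 0.1062]
eef_rot: [0.175, 1.559, -0.187]
force: [-1.1, -5.1, 1.5]
finger_gap: 0.0854
```

```bash
python3 pm.py w7; python3 -c "
import cv2
I=cv2.imread('pics/w7.png');cv2.imwrite('pics/w7c.png',cv2.resize(I[120:320,240:480],None,fx=3,fy=3,interpolation=2))"
```

```text
rel to initial leg_head (x,y): [ 0.7 98.9] F stand [ 0.1 -5.2]
t 15.60 turn [0.4 0.3 0.4] shift now-axes [  1.8 -90.8  -1.3] shift after-turn axes [  1.2 -90.8  -0.7] gap 85.4 q6 0.28 tcp [519.3  90.3 106.2] F [-1.1 -5.1  1.5]
pointer [161.1 321.1] 0.73 along y: 258.1
length_mark [161.1 325. ] 0.8 along y: 257.4
lever_tip [292. 388.] 0.93 along y: 203.5
orange rows 150 171 cols 277 369 edges along y [np.float64(262.8776066316582), np.float64(252.31721976750225)]
```

View pics/w7c.png

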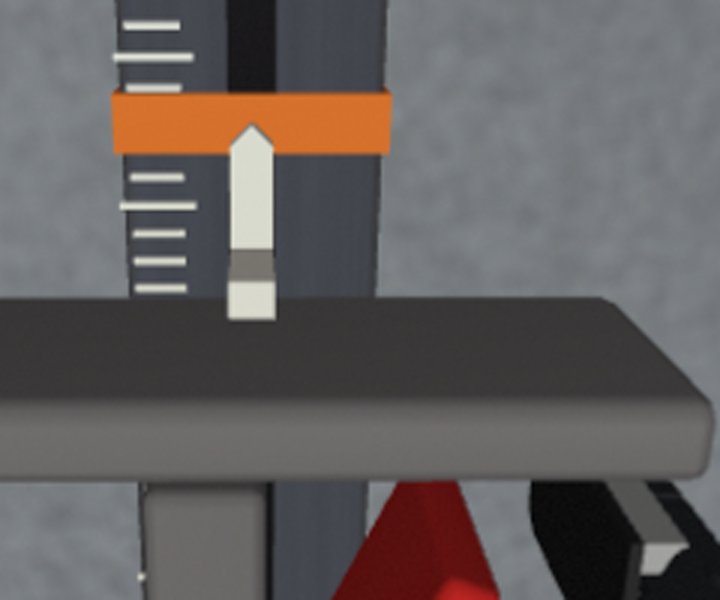

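The tip is at mid-band (crop (124,252), band 93–154) and the lever is open. Now I'll squeeze in stages.

Request:
move_arm(rows=[[0,0,0,0,0.2,0,75],[0,0,0,0,0.2,0,60],[0,0,0,0,0.2,0,55],[0,0,0,0,0,0,55]])

```text
time: 16.3
tcp_pos: [0.5232, 0.0896, 0.1084]
eef_rot: [0.174, 1.549, -0.187]
force: [-1.7, -4.1, 0.7]
finger_gap: 0.0469
```

```bash
python3 pm.py w8
```

```text
rel to initial leg_head (x,y): [ 4.7 99. ] F stand [-0.7 -4.4]
t 16.30 turn [0.4 0.9 0.4] shift now-axes [  3.9 -91.   -5.4] shift after-turn axes [  3.4 -91.   -4.7] gap 46.9 q6 0.28 tcp [523.2  89.6 108.4] F [-1.7 -4.1  0.7]
pointer [158.6 313.8] 0.83 along y: 259.1
length_mark [160.7 314.4] 0.67 along y: 257.3
lever_tip [284.6 365.2] 0.91 along y: 205.9
orange rows 149 170 cols 268 359 edges along y [np.float64(263.19819260274124), np.float64(252.5128620173523)]
```

Request:
move_arm(rows=[[0,0.5,0,1,0,-2.5,48],[0,0,0,1,0,-1.5,40],[0,0,0,0,0,0,36],[0,0,0,0,0,0,33]])

```text
time: 17.0
tcp_pos: [0.5184, 0.0907, 0.1086]
eef_rot: [0.175, 1.562, -0.187]
force: [-1.2, -4.9, 2.2]
finger_gap: 0.0282
```

```bash
python3 pm.py w9
```

```text
rel to initial leg_head (x,y): [-0.3 99. ] F stand [-0.  -5.1]
t 17.00 turn [0.4 0.1 0.5] shift now-axes [  4.3 -91.   -0.4] shift after-turn axes [  3.6 -91.    0.3] gap 28.2 q6 0.28 tcp [518.4  90.7 108.6] F [-1.2 -4.9  2.2]
pointer [160.  324.4] 0.64 along y: 258.3
length_mark [159.  327.6] 0.69 along y: 258.1
lever_tip [278.9 348.2] 0.81 along y: 208.9
orange rows 150 170 cols 280 371 edges along y [np.float64(262.6114372001795), np.float64(252.40912384653612)]
```

Everything is nearly shut, and the pointer hasn't moved. Now full grip, with a few rows to settle.

Request:
move_arm(rows=[[0,0,0,0,0,0,15],[0,0,0,0,0,0,0],[0,0,0,0,0,0,0],[0,0,0,0,0,0,0],[0,0,0,0,0,0,0],[0,0,0,0,0,0,0]])

```text
time: 17.95
tcp_pos: [0.5171, 0.0911, 0.1089]
eef_rot: [0.17, 1.563, -0.185]
force: [-1.3, -4.3, 0.3]
finger_gap: 0.0246
```

```bash
python3 pm.py w10; python3 - <<'E'
from h import *
s=cam("top");t=cam("side")
I=cv2.imread('pics/w10.png')[120:400,200:480]
f=lambda i,r,c,h,w:cv2.resize(i[r:r+h,c:c+w],(400,300),interpolation=2)
cv2.imwrite('pics/fin.png',np.hstack([cv2.resize(I,(400,600)),np.vstack([f(t["color"],110,230,150,200),f(s["color"],130,240,120,160)])]))
E
```

```text
rel to initial leg_head (x,y): [-1.6 99.1] F stand [-0.2 -4.5]
t 17.95 turn [0.6 0.1 0.5] shift now-axes [  4.7 -91.    0.6] shift after-turn axes [  3.9 -91.    1.6] gap 24.6 q6 0.28 tcp [517.1  91.1 108.9] F [-1.3 -4.3  0.3]
pointer [159.6 328.7] 0.85 along y: 258.4
length_mark [161.9 329.3] 0.83 along y: 256.5
lever_tip [281.4 343.3] 0.72 along y: 207.3
orange rows 149 170 cols 284 375 edges along y [np.float64(263.02079421030055), np.float64(252.29956694737987)]
```

View pics/fin.png

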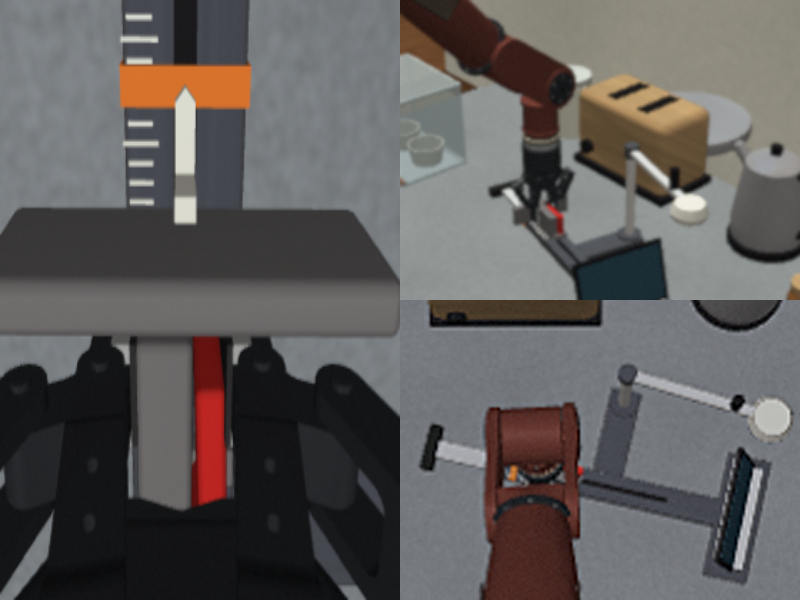

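The pointer is mid-band, the lever lies flat along the stem inside the grip, and the lamp is at its stop. Handing in.

```bash
python3 -c "
from h import *
print(bot.job_done()); s=read_state(); print(s['time'],s['tcp_pos'],s['finger_gap'],s['force'])"
```

```text
the job is handed in; nothing more can be done
None
the job is handed in; nothing more can be done
```

The job is handed in at about 18 s of the 48 s. The lamp arm is at its stop, the leg's pointer is on the orange band, and the fingers are still pinching the lever shut. The hand-in gave no verdict.

- **Lamp:** I gripped the knob and swung the arm until it resisted with about 9 N. That was at about 86° by my measurement, which matches the 1.5 rad stop. The last side and top pictures show it clear of the leg.
- **Leg:** With the lever open, I drew the leg out by pushing the crossbar. I then squeezed the lever shut in stages, and the pointer stayed on the band throughout.
- **Last check:** The wrist picture puts the tip near the middle of the band, at 258.4 mm, with the band running from about 252.3 to 263.0 mm. The spring was pulling back with about 4.5 N and the tool did not drift.
- **Disagreements:**
    - The finger gap reads 24.6 mm where 28 mm is expected. It also read about 2 mm low on the knob, so part of this is probably a sensor or pad offset. The lever looks flat along the stem in the picture.
    - The gripper pushed off sideways by about 5 mm partway through closing, and I corrected it.
    - The network once took the pointer for the knob, and I did not use that result.
- **Not checked:** I did not recheck the other objects on the counter at the end, though the arm's path stayed away from them.

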